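# Snap the V rest into the bench stand

## Task

A pipe is to be propped on the bench, so fit the V-topped work rest into the bench stand: take it out of the storage block, pinch its two spring buttons flush so that they slip in under the rim of the stand's tube, then push it down until both buttons click out through the holes in the tube, and let go. Push gently, so that the tube is not forced down in its clamp collar, and leave the flat-topped rest in the block.

Things in the scene. Friction and masses are not known exactly. Their poses are not given: they have to be found in the camera images.
- v_rest: V-topped aluminium work rest, 96 mm tall, 0.15 to 0.25 kg, at the start upright in a pocket of the block. Origin: centre of the foot's underside, z up the stem. Square stem 22 x 22 mm; its lowest 6 mm taper to 15 x 15 mm. Two round spring buttons, 10 mm across, stand 5 mm out of its +x and -x faces, centred 40 mm above the foot: 32 mm over both, 22 mm when flush
- v_rest_pinch (a point): on the stem's axis midway between the buttons, 40 mm above the foot; axes as v_rest. Fingers closing along x with their tips level with this point press the buttons' upper halves flush and hold the stem, while the lower halves (35 to 40 mm above the foot) stay free to go under the tube's rim; 30 N of grip is enough
- v_rest_head (a point): in the V head, on the axis, 75 mm above the foot. The head (66 to 96 mm above the foot) is as thick along x as the stem, 22 mm with flat faces, so it can be gripped along x too; along y it is 43 mm wide
- v_rest_button_a (a joint): button on the +x face: 0 = fully out, 0.005 m = flush with the stem; its spring gives 3 N at 0 and 6 N at flush. Under the tube's wall it is held at about 0.004 m, unless fingers press it
- v_rest_button_b (a joint): button on the -x face, the same
- flat_rest: the other rest: the same stem and buttons but a flat top plate 58 mm wide, 80 mm tall in all; origin and axes as v_rest. It stays in the block
- rack: fixed wooden storage block 64 (x) x 176 (y) x 30 mm on the bench; origin at the centre of its underside. Two square pockets, 26 mm wide and 26 mm deep, at y = -45 and +45 mm; each holds a rest, foot 4 mm above the bench, axes parallel to the block's. Which rest is in which pocket varies
- stand: fixed bench stand, origin at the centre of its base's underside, on the upright tube's axis. Dark base plate 130 (x) x 100 (y) x 12 mm. Square steel tube, open on top: bore 24.4 mm, wall 2.5 mm, sides parallel to the stand's x and y. A 13 mm hole in its +x wall and one in its -x wall, both centred 26 mm below the rim, take the buttons
- stand_collar_top (a point): on the tube's axis, level with the top of the grey clamp collar (50 mm square, small lever at -y), 49 mm above the bench. The tube is clamped in the collar at a height that is not measured: its rim is 92 to 118 mm above the bench. Home, the rest's foot is 64 to 68 mm below the rim. Sliding under the rim takes 4 to 15 N; at the click it jumps; over 35 N forces the collar

How it is judged:
On the way, in this order (a step that is already met when the one before it is completed fails the run):
1. the V rest has been lifted out of the block (z of v_rest in the frame of rack above 0.035 m), for 0.1 s.
2. the V rest stands in the tube with both buttons pressed in (horizontal distance between v_rest and stand below 0.005 m and z of v_rest in the frame of stand below 0.0835 m and value of joint each of v_rest_button_a, v_rest_button_b above 0.0025 m), for 0.1 s.
At the end, for the whole second after the job is handed in: The V rest stands upright and still in the stand's tube, its foot 22 to 54.5 mm above the underside of the base, both buttons sprung out (pressed in by less than 1.5 mm) through the two holes; the flat rest is still in its pocket in the block (value of joint each of v_rest_button_a, v_rest_button_b below 0.0015 m and horizontal distance between v_rest and stand below 0.005 m and z of v_rest in the frame of stand between 0.022 and 0.0545 m and angle between v_rest's own z axis and vertical below 0.08 rad and angle between the x axis of v_rest and the x axis of stand, either way round below 0.15 rad and linear speed of v_rest below 0.02 m/s and horizontal distance between flat_rest and rack below 0.06 m and z of flat_rest in the frame of rack below 0.015 m); the robot touches nothing.
It fails at once if the stand is loaded with more than 35 N through the rest or by the fingers, enough to force the collar (contact force between any of v_rest, the fingers and stand above 35 N).
It fails at once if the flat rest is taken out of the block (z of flat_rest in the frame of rack above 0.02 m).
It also fails if it takes over 56 s, if anything falls off the work surface, if the arm or the gripper's body presses on something with over 40 N, if the wrist force passes 120 N, or if a joint passes its speed limit or range.

## Robot

A 6-joint arm with a two-finger parallel gripper is mounted at the origin on the work surface; the furniture and walls round the work are solid. World frame = base frame: x ahead of the robot, y to its left, z up, the work surface at z = 0. Lengths are in m, angles in rad, forces in N, time in s.
With the tool pointing down it reaches from about 0.375 to 0.825 m from the base axis. Payload 5.5 kg.
Tool frame: the origin (TCP) lies at the very end of the fingers, on their centre line; the grasp point (between the pads) lies 19 mm behind it; z points along the fingers, y is the line along which they close (so a half turn about z gives the same grasp; the last joint's range is limited). The gripper opens to 85 mm and grips with 20 to 120 N. Pads are 22 mm wide; open, the fingers measure 114 mm over their backs; the gripper's body (76 mm by 85 mm) begins 54 mm behind the grasp point. The pads swing forward as they close: fully open they stand 13 mm farther back than shut.
Start: joints at [-1.221, 0.314, -0.047, 1.21, 0, 1.571], TCP at [0.206, -0.564, 0.231] pointing down, gripper open.
Joint ranges: [-2.67, 2.67], [-0.69, 1.73], [-1.03, 1.25], [-2.08, 2.16], [-1.42, 1.45], [-3.14, 3.14]. Speed limits (rad/s): [2.39, 2.39, 3.01, 3.14, 3.14, 3.14].

## Interface

Orientations are given as a rotation vector (axis times angle).
In Python, from cell import r gives the robot as it stands. The module is installed in compiled form; this text tells all that it offers.
- The arm moves only by the shell command python3 -m pendant 'ROWS' [OPENING] [FORCE]. ROWS is rows parted by semicolons, their numbers by spaces, 1 to 5 of them, each of 6 numbers: dx, dy, dz in m, then a rotation vector rx, ry, rz in rad; each row shifts and turns the commanded pose from where the row before left it, along the tool's axes as they then stand; what a row does not reach is not made up. A row lasts 1/12 s, in which the tool goes at most 0.0417 m and 0.125 rad, less where a joint would pass 70% of its speed; a pose out of reach is approached as far as the arm can. OPENING is the finger opening in m, set as the command begins (- or left out keeps the last). The fingers move at their own pace and stop on an object; FORCE is the grip in N (left out, the last holds). Time passes only in rows, so rows that do not move let the fingers close. It prints the time, the measured TCP pose, the force, the opening and the grip force at its end.
- r.get_state(): the state, without advancing time (a new reading comes with each control period).
- r.get_image(name): name is "side" or "top" or "wrist"; returns (picture, depth): 400x640x3 uint8, red, green, blue; 400x640 float32, m along the optical axis (not along the pixel's ray), 0 where there is no reading.
- r.camera_info(name): a dict with "vertical_fov" (degrees; the focal length in pixels is half the picture's height over the tangent of half this angle, whatever the lens; pixels are square), "cx", "cy" (the principal point, pixels), "cam_to_world" (4x4, takes a point from camera to world coordinates); the wrist camera has in their place "hand_eye" (4x4, takes a point from camera to tool coordinates, whose origin is the TCP and whose axes are the flange's). Camera axes: x right, y up, looking along -z (the intrinsics and any distortion apply to the point x, -y, -z); pixel columns grow to the right and rows downward; lengths in m; the calibration is good to about 2 mm. A picture is of the moment at which its call begins: read the wrist's pose just before it. camera_info takes no time and is no camera call.
- r.close_job(): hands the job in; it is judged then, once.
The state is a dict: "clock": time; "joint_pos": joint angles; "qvel": joint speeds; "tau": joint torques, N m; "position": TCP position; "orientation": TCP orientation; "wrist_force": force on the tool from outside, world axes, zero at the start; "ft_torque": the same for the moment, N m; "grip_width": finger opening in m; "grip_force": force on a finger pad.
Only numpy, scipy, OpenCV 4.12 (cv2) and the standard library are available. Lean on these libraries where they do the work, as an engineer would, in place of code of your own. Each camera call takes 0.05 s, during which the arm holds its last target. There are 200 camera calls.

## Working session

There is one attempt and no reset: what is moved stays moved. The work goes in short steps, Python scripts to look and compute and a shell command to move; the robot and the scene stay as the last step left them, time stands still between calls to the robot, and variables do not carry over. Pictures are saved under pics/ and viewed, at most 11 in all, crops included, and the job is handed in when it is done.

```bash
mkdir -p pics; python3 - <<'E'
from cell import r
import cv2,numpy as np
s=r.get_state();print({k:np.round(v,3) for k,v in s.items()})
for n in("side","top"):
    i=r.camera_info(n);print(n,{k:(np.round(v,3).tolist()) if not isinstance(v,str) else v for k,v in i.items()})
    im,d=r.get_image(n);cv2.imwrite(f"pics/{n}0.png",im[:,:,::-1]);np.save(f"{n}0.npy",d);print(d.min(),d.max(),(d==0).mean())
i=r.camera_info("wrist");print(i)
E
```

```text
{'clock': np.float64(0.0), 'joint_pos': array([-1.221,  0.314, -0.048,  1.21 ,  0.   ,  1.571]), 'qvel': array([ 0.001,  0.   , -0.001,  0.   ,  0.001, -0.001]), 'tau': array([ 1.0000e-03, -5.3960e+01,  3.3974e+01,  2.0000e-02,  0.0000e+00,
       -0.0000e+00]), 'position': array([ 0.205, -0.563,  0.23 ]), 'orientation': array([-3.092, -0.546,  0.   ]), 'wrist_force': array([ 0.546,  0.092, -0.565]), 'ft_torque': array([-0.01 , -0.   ,  0.008]), 'grip_force': np.float64(0.0), 'grip_width': np.float64(0.085)}
side {'vertical_fov': 54.075, 'cx': 317.573, 'cy': 202.766, 'cam_to_world': [[0.965, 0.159, -0.21, 0.342], [-0.263, 0.632, -0.729, -0.651], [0.017, 0.758, 0.652, 0.636], [0.0, 0.0, 0.0, 1.0]]}
0.0 3.6753087 0.00496875
top {'vertical_fov': 54.427, 'cx': 322.212, 'cy': 197.548, 'cam_to_world': [[-0.011, 0.986, -0.166, 0.391], [-1.0, -0.014, -0.017, -0.042], [-0.02, 0.166, 0.986, 0.934], [0.0, 0.0, 0.0, 1.0]]}
0.0 1.9775927 0.00427734375
{'vertical_fov': 58.77223919245301, 'cx': 324.4815020687335, 'cy': 197.103249601857, 'hand_eye': array([[-7.69314191e-04,  9.47389897e-01,  3.20080913e-01,
         8.30468357e-02],
       [ 9.99999677e-01,  8.03132855e-04,  2.63495578e-05,
        -4.39553673e-04],
       [-2.32104192e-04,  3.20080830e-01, -9.47390209e-01,
        -1.42723403e-01],
       [ 0.00000000e+00,  0.00000000e+00,  0.00000000e+00,
         1.00000000e+00]])}
```

View pics/side0.png

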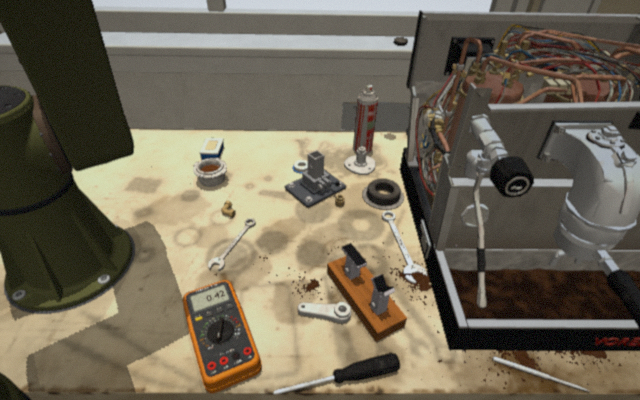

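View pics/top0.png

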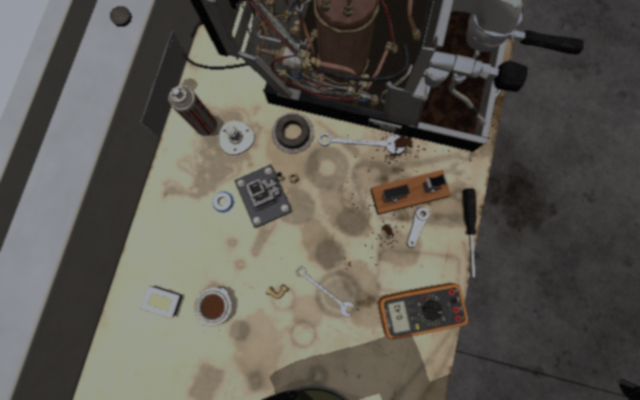

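The side view shows the rack with two rests: the flat one at about (353,262) and the V one probably at (382,297). The stand is at about (316,175). In the top view the rack is at about (411,192) and the stand at about (262,193). Next I'll build metric point clouds from both views.

```bash
cat > h.py <<'E'
from cell import r
import cv2,numpy as np
from scipy.spatial.transform import Rotation as R
def K(i):
    f=200/np.tan(np.radians(i["vertical_fov"])/2); return f,i["cx"],i["cy"]
def pose(s):
    T=np.eye(4);T[:3,:3]=R.from_rotvec(s["orientation"]).as_matrix();T[:3,3]=s["position"];return T
def grab(n):
    i=r.camera_info(n); s=r.get_state(); im,d=r.get_image(n)
    return im,d,(i["cam_to_world"] if n!="wrist" else pose(s)@i["hand_eye"]),K(i)
def cloud(d,T,k):
    v,u=np.mgrid[:400,:640]; f,cx,cy=k
    P=np.stack([(u-cx)/f*d,-(v-cy)/f*d,-d],-1)
    return P@T[:3,:3].T+T[:3,3]
def rect(P):
    (c,wh,a)=cv2.minAreaRect(P[:,:2].astype(np.float32)); return np.round(c,4),np.round(wh,4),round(a,2)
E
python3 - <<'E'
from h import *
for n in("top","side"):
    im,d,T,k=grab(n); W=cloud(d,T,k); z=W[...,2]
    v,u=np.mgrid[:400,:640]
    box=((u>225)&(u<305)&(v>155)&(v<235),(u>365)&(u<455)&(v>165)&(v<218)) if n=="top" else ((u>275)&(u<355)&(v>140)&(v<215),(u>320)&(u<412)&(v>235)&(v<345))
    for nm,b in zip(("stand","rack"),box):
        b=b&(d>0)
        print(n,nm,"hist",dict(zip(*[x.tolist() for x in np.unique((z[b]*100).round().astype(int),return_counts=True)])))
        lev=[(.008,.016),(.045,.053),(.085,.13)] if nm=="stand" else [(.025,.034),(.07,.12)]
        for lo,hi in lev:
            m=(b&(z>lo)&(z<hi)).astype(np.uint8)
            P=W[m>0]
            if len(P)>5: print(lo,hi,len(P),rect(P),"zmed",np.median(P[:,2]).round(4),"mean",P.mean(0).round(4))
    x0,y0,x1,y1=(220,150,460,235) if n=="top" else (270,135,415,350)
    c=cv2.resize(im[y0:y1,x0:x1,::-1],None,fx=3.3 if n=="top" else 2.75,fy=3.3 if n=="top" else 2.75,interpolation=2)
    cv2.imwrite(f"pics/{n}c.png",c)
E
```

```text
top stand hist {-1: 1, 0: 3838, 1: 1214, 2: 473, 3: 56, 4: 121, 5: 281, 6: 31, 7: 33, 8: 31, 9: 29, 10: 41, 11: 63}
0.008 0.016 1325 (array([0.5545, 0.1169]), array([0.1301, 0.19  ]), 23.47) zmed 0.0132 mean [0.5482 0.1199 0.0131]
0.045 0.053 266 (array([0.562 , 0.0999]), array([0.0511, 0.0887]), 25.78) zmed 0.0495 mean [0.5557 0.1049 0.0493]
0.085 0.13 133 (array([0.5542, 0.1173]), array([0.0303, 0.0297]), 21.76) zmed 0.1047 mean [0.5535 0.1173 0.1016]
top rack hist {-1: 2, 0: 2345, 1: 77, 2: 142, 3: 1479, 4: 27, 5: 42, 6: 16, 7: 13, 8: 156, 9: 205, 10: 103}
0.025 0.034 1428 (array([ 0.5392, -0.239 ]), array([0.0999, 0.1763]), 13.42) zmed 0.031 mean [ 0.5518 -0.2323  0.0308]
0.07 0.12 470 (array([ 0.5546, -0.2313]), array([0.0218, 0.1401]), 13.33) zmed 0.0862 mean [ 0.5538 -0.229   0.0886]
side stand hist {0: 3852, 1: 979, 2: 196, 3: 88, 4: 138, 5: 206, 6: 51, 7: 62, 8: 53, 9: 65, 10: 98, 11: 38}
0.008 0.016 821 (array([0.5902, 0.1743]), array([0.2904, 0.1639]), 62.43) zmed 0.0119 mean [0.5527 0.1137 0.0119]
0.045 0.053 188 (array([0.5627, 0.1002]), array([0.0495, 0.0885]), 25.18) zmed 0.0482 mean [0.5573 0.101  0.0483]
0.085 0.13 201 (array([0.5556, 0.1168]), array([0.0318, 0.034 ]), 23.3) zmed 0.0992 mean [0.5543 0.1154 0.0982]
side rack hist {0: 5548, 1: 686, 2: 592, 3: 1990, 4: 97, 5: 125, 6: 93, 7: 86, 8: 344, 9: 192, 10: 128}
0.025 0.034 1984 (array([ 0.5424, -0.2384]), array([0.0958, 0.1783]), 13.8) zmed 0.0299 mean [ 0.5542 -0.2509  0.0298]
0.07 0.12 707 (array([ 0.5564, -0.2319]), array([0.0226, 0.1396]), 13.04) zmed 0.0846 mean [ 0.5557 -0.2381  0.0865]
```

View pics/sidec.png

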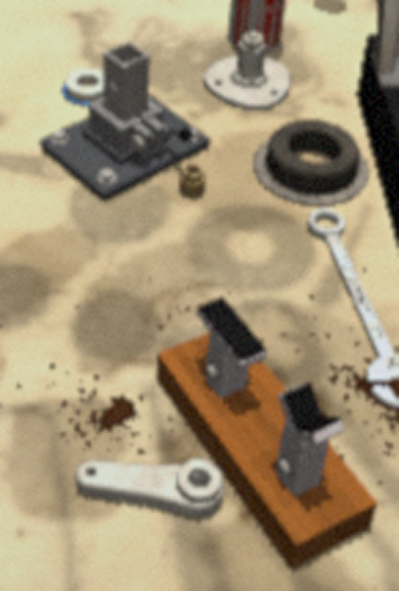

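The V rest stands in the pocket at the block's -y end (crop 300,440), with the flat rest at (230,345). The buttons face along block x. I'll work out the tool-axis motions and check how close the machine is.

```bash
cat >> h.py <<'E'
def go(x,y,z,yaw):
    "delta to world TCP target with tool y at yaw (deg), vertical tool; in current tool axes"
    s=r.get_state();T=pose(s);d=T[:3,:3].T@(np.array([x,y,z])-s["position"])
    c,n=np.cos(np.radians(yaw)),np.sin(np.radians(yaw))
    G=np.array([[-n,c,0],[c,n,0],[0,0,-1]]).T
    G=np.column_stack([np.cross([c,n,0],[0,0,-1]),[c,n,0],[0,0,-1]])
    rv=R.from_matrix(T[:3,:3].T@G).as_rotvec()
    print("t",round(s["clock"],2),"d",d.round(4),"rv",rv.round(4),"q",np.round(s["joint_pos"],2),"F",np.round(s["wrist_force"],1))
E
python3 - <<'E'
from h import *
im,d,T,k=grab("top");W=cloud(d,T,k)[d>0]
m=(W[:,2]>.12)&(W[:,0]>.3)
D=np.hypot(W[m,0]-.567,W[m,1]+.279);j=D.argmin();print("nearest tall",D[j],W[m][j])
m&=(np.hypot(W[:,0]-.554,W[:,1]-.117)>.03)
D=np.hypot(W[m,0]-.554,W[m,1]-.117);j=D.argmin();print("stand nearest tall",D[j],W[m][j])
go(.567,-.279,.21,13.3)
E
```

```text
nearest tall 0.10357465370838702 [ 0.66206372 -0.32011688  0.35113197]
stand nearest tall 0.20660206324247005 [0.71347775 0.24834405 0.14199232]
t 0.25 d [ 0.437  -0.1433  0.021 ] rv [-6.0000e-04 -6.0000e-04 -1.4531e+00] q [-1.22  0.31 -0.05  1.21  0.    1.57] F [-0.5 -0.3 -0.7]
```

```bash
S='0.0364 -0.012 0.0018 0 0 0'
python3 -m pendant '0.0364 -0.012 0.0018 0 0 0;0.0364 -0.012 0.0018 0 0 0;0.0364 -0.012 0.0018 0 0 0;0.0364 -0.012 0.0018 0 0 0;0.0364 -0.012 0.0018 0 0 0' 0.085
python3 -m pendant '0.0364 -0.012 0.0018 0 0 0;0.0364 -0.012 0.0018 0 0 0;0.0364 -0.012 0.0018 0 0 0;0.0364 -0.012 0.0018 0 0 0;0.0364 -0.012 0.0018 0 0 0'
python3 -m pendant '0.0364 -0.012 0.0018 0 0 0;0.0364 -0.012 0.0018 0 0 0;0 0 0 0 0 -0.12;0 0 0 0 0 -0.12;0 0 0 0 0 -0.12'
python3 -m pendant '0 0 0 0 0 -0.12;0 0 0 0 0 -0.12;0 0 0 0 0 -0.12;0 0 0 0 0 -0.12;0 0 0 0 0 -0.12'
python3 -m pendant '0 0 0 0 0 -0.12;0 0 0 0 0 -0.12;0 0 0 0 0 -0.12;0 0 0 0 0 -0.12;0 0 0 0 0 0'
python3 - <<'E'
from h import *
go(.567,-.279,.21,13.3)
im,d,T,k=grab("wrist");np.savez("w1.npz",im=im,d=d,T=T,k=k)
cv2.imwrite("pics/w1.png",im[:,:,::-1])
W=cloud(d,T,k);z=W[...,2]
for lo,hi in((.026,.034),(.06,.11)):
    m=(d>0)&(z>lo)&(z<hi)&(np.hypot(W[...,0]-.556,W[...,1]+.232)<.12)
    n,l,st,_=cv2.connectedComponentsWithStats(m.astype(np.uint8))
    for i in range(1,n):
        if st[i,4]>150: P=W[l==i];print(lo,st[i],rect(P),P.mean(0).round(4),np.percentile(P[:,2],[5,50,95]).round(4))
E
```

```text
clock: 0.67
position: [0.357, -0.4437, 0.2222]
orientation: [3.094, 0.546, 0.0]
wrist_force: [0.4, -0.2, -0.7]
grip_width: 0.0853
grip_force: 0.0
clock: 1.08
position: [0.5077, -0.3247, 0.2132]
orientation: [3.094, 0.547, 0.0]
wrist_force: [-0.6, -1.1, -0.7]
grip_width: 0.0851
grip_force: 0.0
clock: 1.5
position: [0.5672, -0.2776, 0.2092]
orientation: [-2.941, -1.103, 0.001]
wrist_force: [0.4, -0.1, 0.0]
grip_width: 0.0851
grip_force: 0.0
clock: 1.92
position: [0.5665, -0.2786, 0.2095]
orientation: [-2.486, -1.921, 0.0]
wrist_force: [0.1, -0.5, -0.6]
grip_width: 0.0849
grip_force: 0.0
clock: 2.33
position: [0.5665, -0.2787, 0.2095]
orientation: [-1.962, -2.454, 0.0]
wrist_force: [0.1, -1.2, 0.4]
grip_width: 0.0849
grip_force: 0.0
t 2.33 d [-0.0004  0.0004 -0.0005] rv [-0.0003 -0.0002 -0.0102] q [-0.46  0.38 -0.    1.19 -0.    0.89] F [ 0.1 -1.2  0.4]
0.026 [  286    14    78   202 10056] (array([ 0.5583, -0.2358]), array([0.0642, 0.1762]), 13.27) [ 0.5564 -0.228   0.0302] [0.029  0.0302 0.0314]
0.06 [ 309   25   32   86 2625] (array([ 0.5479, -0.1923]), array([0.022 , 0.0577]), 13.41) [ 0.5478 -0.1913  0.084 ] [0.0823 0.0841 0.0854]
0.06 [ 312  167   29   53 1472] (array([ 0.5685, -0.2795]), array([0.0218, 0.0424]), 13.49) [ 0.5685 -0.2791  0.0943] [0.0864 0.0952 0.1003]
```

View pics/w1.png

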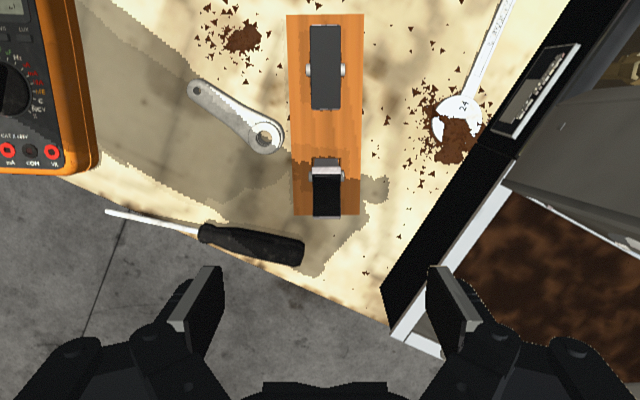

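The wrist view shows the V rest at (327,190) with buttons left and right of its stem, and the flat rest at (325,67). The measured sizes and heights match (head 21.8 x 42.4 mm, block top 30.2 mm, head top about 100 mm), and block, pocket and heads agree to within 1 mm. I'll descend and pinch.

```bash

python3 -m pendant '-0.0012 0.0017 0.035 0 0 -0.01;0 0 0.035 0 0 0;0 0 0.035 0 0 0;0 0 0.035 0 0 0;0 0 0.0255 0 0 0'
python3 -m pendant '0 0 0 0 0 0;0 0 0 0 0 0;0 0 0 0 0 0' 0.04 30
python3 - <<'E'
from h import *
go(.5685,-.2795,.044,13.35)
im,d,T,k=grab("wrist")
cv2.imwrite("pics/w2.png",im[150:,120:520,::-1])
P=cloud(d,np.linalg.inv(pose(r.get_state()))@T,k) # tool coords
for s in(1,-1):
    m=(d>0)&(P[...,1]*s>.015)&(P[...,1]*s<.05)&(abs(P[...,0])<.013)&(P[...,2]>-.03)&(P[...,2]<.012)
    print(s,m.sum(),np.percentile(P[m][:,2],[90,97,99,100]).round(4), np.percentile(P[m][:,1]*s,[0,2,10]).round(4))
E
```

```text
clock: 2.8
position: [0.5671, -0.2788, 0.0411]
orientation: [-1.956, -2.455, 0.001]
wrist_force: [0.3, -0.1, -0.6]
grip_width: 0.0848
grip_force: 0.0
clock: 3.05
position: [0.5696, -0.2801, 0.0459]
orientation: [1.954, 2.458, 0.001]
wrist_force: [0.0, -1.0, 0.2]
grip_width: 0.0511
grip_force: 0.0
t 3.05 d [ 0.0008 -0.001   0.0019] rv [ 0.0015  0.0013 -0.0055] q [-0.46  0.5  -0.21  0.86  0.    0.89] F [ 0.  -1.   0.2]
1 1496 [-0.0091 -0.006  -0.0038 -0.0022] [0.0252 0.0253 0.0254]
-1 1610 [-0.0057 -0.0011  0.0011  0.004 ] [0.015  0.0156 0.0255]
```

View pics/w2.png

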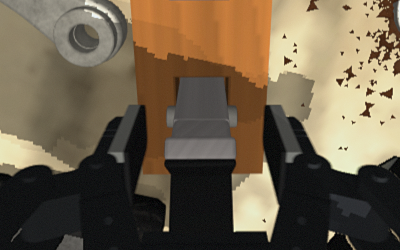

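The crop shows the stem midway between the open fingers, with buttons at crop (168,117) and (233,117). I'll let it settle, check the alignment, then close.

```bash

python3 -m pendant '0 0 0 0 0 0;0 0 0 0 0 0;0 0 0 0 0 0' 0.04 30
python3 - <<'E'
from h import *
go(.5685,-.2795,.044,13.35)
im,d,T,k=grab("wrist")
Tt=pose(r.get_state());W=cloud(d,T,k);P=cloud(d,np.linalg.inv(Tt)@T,k)
for s in(1,-1):
    m=(d>0)&(P[...,1]*s>.0165)&(P[...,1]*s<.04)&(abs(P[...,0])<.012)&(P[...,2]>-.03)&(W[...,2]>.036)
    f=m&(P[...,1]*s>.0185); b=m&(P[...,1]*s<.0175)
    print(s,f.sum(),"tip z tool",np.percentile(P[f][:,2],[90,97,99,100]).round(4))
# stem faces & buttons: rows of |y| extent by height
m=(d>0)&(abs(P[...,1])<.0178)&(abs(P[...,0])<.015)&(W[...,2]>.032)&(W[...,2]<.11)
for z in np.arange(.033,.1,.003):
    q=P[m&(abs(W[...,2]-z)<.0015)]
    if len(q)>3: print(z.round(4),len(q),np.percentile(q[:,1],[1,99]).round(4),q[:,0].mean().round(4))
E
```

```text
clock: 3.35
position: [0.5695, -0.2799, 0.0457]
orientation: [1.952, 2.459, 0.001]
wrist_force: [-0.4, 0.7, 0.1]
grip_width: 0.0397
grip_force: 0.0
t 3.35 d [ 0.0007 -0.0008  0.0017] rv [ 0.0018  0.0015 -0.0043] q [-0.46  0.5  -0.21  0.85 -0.    0.89] F [-0.4  0.7  0.1]
1 1376 tip z tool [-0.0087 -0.0056 -0.0038 -0.0014]
-1 1378 tip z tool [-0.0086 -0.0055 -0.0034 -0.0017]
0.033 108 [-0.0114  0.0101] 0.0115
0.036 114 [-0.0109  0.0098] 0.0115
0.039 137 [-0.0114  0.01  ] 0.0114
0.042 142 [-0.0148  0.0136] 0.0109
0.045 229 [-0.0166  0.0149] 0.0091
0.048 409 [-0.0166  0.0152] 0.0056
0.051 180 [-0.015   0.0134] 0.0104
0.054 177 [-0.0113  0.0102] 0.0115
0.057 179 [-0.0113  0.01  ] 0.0115
0.06 187 [-0.0114  0.0099] 0.0114
0.063 210 [-0.0112  0.0097] 0.0114
0.066 233 [-0.0113  0.0099] 0.0114
0.069 225 [-0.011  0.01 ] 0.0114
0.072 242 [-0.0113  0.0099] 0.0113
0.075 256 [-0.0111  0.0098] 0.0114
0.078 124 [-0.0108  0.0094] 0.0115
0.084 110 [-0.0116  0.0099] -0.0004
0.087 872 [-0.011   0.0099] -0.0011
0.09 927 [-0.0112  0.0097] -0.0034
0.093 992 [-0.011   0.0099] -0.0058
0.096 1020 [-0.0111  0.0097] -0.0076
0.099 313 [-0.0106  0.0091] -0.0027
```

```bash

python3 -m pendant '0.0004 -0.0006 0.0018 0 0 0;0 0 0 0 0 0;0 0 0 0 0 0' 
python3 -m pendant '0 0 0 0 0 0;0 0 0 0 0 0;0 0 0 0 0 0;0 0 0 0 0 0;0 0 0 0 0 0' 0.0 40
python3 - <<'E'
from h import *
go(.5685,-.2795,.044,13.35)
im,d,T,k=grab("wrist")
cv2.imwrite("pics/w3.png",cv2.resize(im[200:340,220:440,::-1],None,fx=3,fy=3))
E
```

```text
clock: 3.65
position: [0.5676, -0.2791, 0.0422]
orientation: [-1.953, -2.46, 0.0]
wrist_force: [-0.1, -0.3, 0.3]
grip_width: 0.0398
grip_force: 0.0
clock: 4.07
position: [0.5682, -0.2793, 0.0428]
orientation: [1.953, 2.46, 0.0]
wrist_force: [-0.4, 0.6, 5.6]
grip_width: 0.0217
grip_force: 41.6
t 4.07 d [-0.0002  0.0003 -0.0012] rv [ 0.0006  0.0004 -0.004 ] q [-0.46  0.5  -0.22  0.85  0.    0.88] F [-0.4  0.6  5.6]
```

View pics/w3.png

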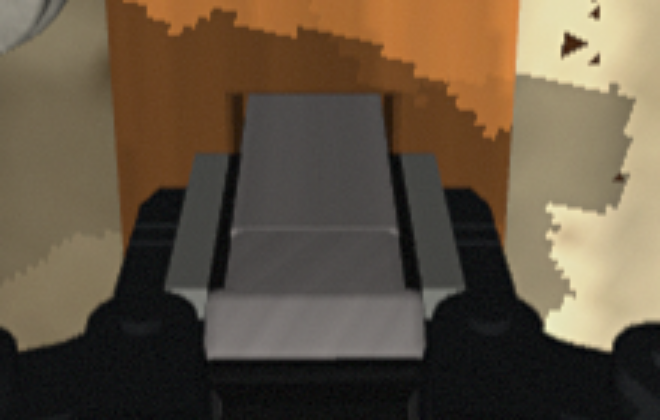

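The fingers have closed to 21.7 mm, so both buttons are flush and the stem is held; no buttons are visible outside the pads. Lift.

```bash

python3 -m pendant '0 0 -0.01 0 0 0;0 0 -0.025 0 0 0;0 0 -0.035 0 0 0;0 0 -0.035 0 0 0;0 0 -0.035 0 0 0' 
python3 -m pendant '0 0 -0.035 0 0 0;0 0 -0.015 0 0 0;0 0 0 0 0 -0.06;0 0 0 0 0 -0.06;0 0 0 0 0 -0.055' 
python3 - <<'E'
from h import *
go(.5545,.117,.235,23.4)
E
```

```text
clock: 4.53
position: [0.5669, -0.2788, 0.1833]
orientation: [-1.952, -2.459, 0.001]
wrist_force: [1.0, -0.5, -2.4]
grip_width: 0.0212
grip_force: 41.3
clock: 4.95
position: [0.5675, -0.2791, 0.2328]
orientation: [-1.727, -2.624, 0.0]
wrist_force: [-0.8, 0.5, -2.6]
grip_width: 0.022
grip_force: 41.4
t 4.95 d [ 0.3689  0.1448 -0.0022] rv [-0.0003 -0.0002 -0.0015] q [-0.46  0.38  0.04  1.24 -0.    0.71] F [-0.8  0.5 -2.6]
```

```bash

python3 -m pendant '0.0307 0.012 0 0 0 0;0.0307 0.012 0 0 0 0;0.0307 0.012 0 0 0 0;0.0307 0.012 0 0 0 0;0.0307 0.012 0 0 0 0'
python3 -m pendant '0.0307 0.012 0 0 0 0;0.0307 0.012 0 0 0 0;0.0307 0.012 0 0 0 0;0.0307 0.012 0 0 0 0;0.0307 0.012 0 0 0 0'
python3 -m pendant '0.0307 0.012 0 0 0 0;0.0307 0.012 0 0 0 0;0 0 0 0 0 0;0 0 0 0 0 0'
python3 - <<'E'
from h import *
go(.5545,.117,.235,23.4)
im,d,T,k=grab("wrist");np.savez("w4.npz",im=im,d=d,T=T,k=k)
cv2.imwrite("pics/w4.png",im[:,:,::-1])
Tt=pose(r.get_state());W=cloud(d,T,k);P=cloud(d,np.linalg.inv(Tt)@T,k);z=W[...,2]
for lo,hi in((.008,.016),(.045,.053),(.085,.13),(.17,.205)):
    m=(d>0)&(z>lo)&(z<hi)&(np.hypot(W[...,0]-.556,W[...,1]-.117)<.1)
    n,l,st,_=cv2.connectedComponentsWithStats(m.astype(np.uint8))
    for i in range(1,n):
        if st[i,4]>100: Q=W[l==i];print(lo,st[i],rect(Q),np.percentile(Q[:,2],[2,50,90,97]).round(4),"tool",rect(P[l==i]))
E
```

```text
clock: 5.37
position: [0.5617, -0.1131, 0.2321]
orientation: [-1.731, -2.62, 0.001]
wrist_force: [0.4, 0.5, -1.5]
grip_width: 0.0215
grip_force: 41.4
clock: 5.78
position: [0.5566, 0.0517, 0.2323]
orientation: [-1.73, -2.621, 0.001]
wrist_force: [0.8, -0.1, -2.7]
grip_width: 0.0214
grip_force: 41.4
clock: 6.12
position: [0.5547, 0.1175, 0.2321]
orientation: [-1.726, -2.624, 0.002]
wrist_force: [1.4, -0.7, -1.4]
grip_width: 0.0215
grip_force: 41.3
t 6.12 d [-0.0004 -0.0004 -0.0029] rv [-0.0014 -0.     -0.0012] q [ 0.21  0.25 -0.13  1.19 -0.    1.37] F [ 1.4 -0.7 -1.4]
0.008 [331  60  44  29 634] (array([0.5449, 0.2044]), array([0.0429, 0.0218]), 7.9) [0.011  0.0128 0.0137 0.0142] tool (array([0.085 , 0.0259]), array([0.0218, 0.0429]), 15.34)
0.008 [ 261  112  129   95 7086] (array([0.5562, 0.117 ]), array([0.13  , 0.1001]), 23.83) [0.0096 0.0122 0.0134 0.0141] tool (array([0.0002, 0.0018]), array([0.13  , 0.1001]), 89.41)
0.045 [ 299  144   54   52 1249] (array([0.5561, 0.1171]), array([0.0499, 0.0503]), 23.3) [0.0466 0.049  0.0501 0.0508] tool (array([0.0003, 0.0017]), array([0.0499, 0.0503]), 89.94)
0.085 [307 164  38  43 943] (array([0.5561, 0.1171]), array([0.0294, 0.0303]), 23.77) [0.0863 0.1045 0.107  0.1075] tool (array([0.0003, 0.0017]), array([0.0294, 0.0303]), 89.51)
0.17 [304 221  42   5 173] (array([0.5511, 0.1272]), array([0.0219, 0.0017]), 23.1) [0.199  0.2025 0.2045 0.2048] tool (array([0.0115, 0.0008]), array([0.0017, 0.0219]), 0.14)
```

View pics/w4.png

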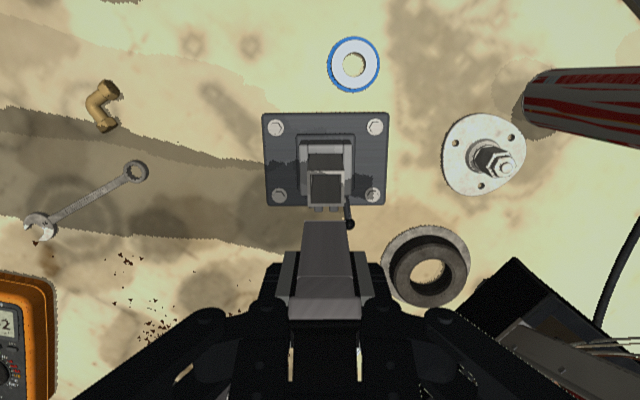

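The stand is straight ahead, with the tube mouth at (326,187). The rest is held upright above it at (326,260), with its front face visible. Next: the rest's own pose in the hand and the rim height.

```bash

python3 - <<'E'
from h import *
f=np.load("w4.npz");d=f["d"];T=f["T"];k=tuple(f["k"]);Tt=pose(r.get_state())
W=cloud(d,T,k);P=cloud(d,np.linalg.inv(Tt)@T,k);z=W[...,2]
m=(np.hypot(P[...,0]-.0003,P[...,1]-.0017)<.022)&(z>.09)&(z<.115)
print("rim hist mm",dict(zip(*[a.tolist() for a in np.unique((z[m]*1000).round(),return_counts=True)])))
# stem front face
m=(d>0)&(abs(P[...,1])<.013)&(abs(P[...,0]-.0115)<.0025)&(P[...,2]>-.025)&(P[...,2]<.045)
Q=P[m];A=np.c_[np.ones(len(Q)),Q[:,1],Q[:,2]];c,*_=np.linalg.lstsq(A,Q[:,0],rcond=None);print("face x=a+b y+c z",c.round(4),"zrange",np.percentile(Q[:,2],[1,99]).round(4))
for a in np.arange(-.02,.045,.005):
    q=Q[abs(Q[:,2]-a)<.0025]
    if len(q)>20: print(a.round(3),np.percentile(q[:,1],[1,99]).round(4),q[:,0].mean().round(4))
E
```

```text
rim hist mm {90.0: 15, 91.0: 50, 92.0: 17, 93.0: 24, 94.0: 21, 95.0: 22, 96.0: 20, 97.0: 26, 98.0: 26, 99.0: 21, 100.0: 18, 101.0: 37, 102.0: 21, 103.0: 28, 104.0: 25, 105.0: 56, 106.0: 204, 107.0: 184, 108.0: 25, 109.0: 1}
face x=a+b y+c z [ 0.0116 -0.0046 -0.0001] zrange [-0.0247  0.0323]
-0.02 [-0.0127  0.0128] 0.0116
-0.015 [-0.0126  0.0125] 0.0116
-0.01 [-0.0126  0.0126] 0.0117
-0.005 [-0.0127  0.0126] 0.0116
0.0 [-0.0102  0.0115] 0.0115
0.005 [-0.01    0.0115] 0.0115
0.01 [-0.0098  0.0115] 0.0115
0.015 [-0.0098  0.0113] 0.0116
0.02 [-0.0098  0.0115] 0.0116
0.025 [-0.0097  0.0114] 0.0117
0.03 [-0.0098  0.0116] 0.0116
0.035 [-0.0101  0.0117] 0.0111
```

```bash

python3 -m pendant '-0.0003 0.0009 0.02 0 0 -0.003;0 0 0.03 0 0 0;0 0 0.024 0 0 0;0 0 0.006 0 0 0;0 0 0 0 0 0'
python3 -m pendant '0 0 0.004 0 0 0;0 0 0.004 0 0 0;0 0 0.002 0 0 0;0 0 0 0 0 0'
python3 - <<'E'
from h import *
s=[r.get_state()["wrist_force"]];go(.5561,.1171,.109,23.5)
im,d,T,k=grab("wrist")
cv2.imwrite("pics/w5.png",cv2.resize(im[110:330,210:450,::-1],None,fx=2.5,fy=2.5))
go(.5561,.1171,.109,23.5)
E
```

```text
clock: 6.58
position: [0.5545, 0.1145, 0.1504]
orientation: [-1.727, -2.62, 0.006]
wrist_force: [0.2, -1.2, -1.6]
grip_width: 0.0214
grip_force: 41.2
clock: 6.92
position: [0.5568, 0.1161, 0.1429]
orientation: [1.727, 2.624, 0.001]
wrist_force: [-0.2, 0.3, -2.0]
grip_width: 0.0216
grip_force: 41.3
t 6.92 d [ 0.0012 -0.0003  0.0339] rv [ 0.001   0.0002 -0.0033] q [ 0.21  0.3  -0.27  1.   -0.    1.37] F [-0.2  0.3 -2. ]
t 6.97 d [ 0.0011 -0.0003  0.034 ] rv [ 0.0009  0.0002 -0.0032] q [ 0.21  0.3  -0.27  1.   -0.    1.37] F [-0.6  0.  -2. ]
```

View pics/w5.png

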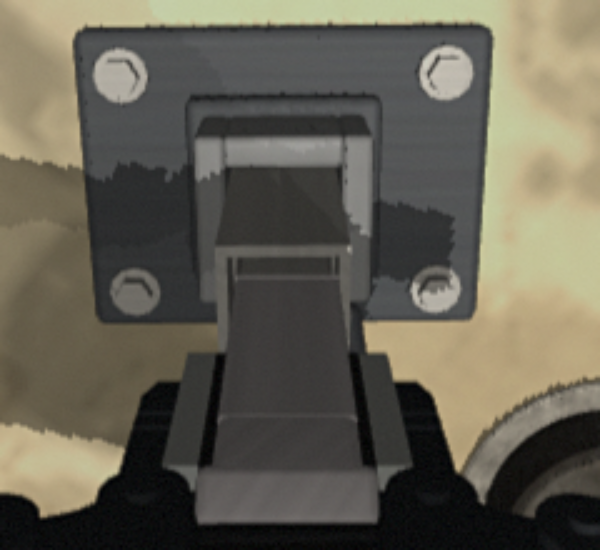

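The foot's taper is inside the tube mouth (crop 285,270) with an even gap left and right, and there is no contact force. I'll carry on gently.

```bash

python3 -m pendant '0 0 0.003 0 0 0;0 0 0.003 0 0 0;0 0 0 0 0 0'
python3 -m pendant '0 0 0.004 0 0 0;0 0 0.004 0 0 0;0 0 0 0 0 0'
python3 - <<'E'
from h import *
im,d,T,k=grab("wrist");Tt=pose(r.get_state());P=cloud(d,np.linalg.inv(Tt)@T,k)
m=(d>0)&(abs(P[...,1])<.009)&(abs(P[...,0]-.0118)<.003)&(P[...,2]>.002)&(P[...,2]<.02)
print("stem face x",np.median(P[m][:,0]).round(4))
m=(d>0)&(abs(P[...,1])<.017)&(P[...,0]>.005)&(P[...,0]<.03)&(P[...,2]>.015)&(P[...,2]<.045)
h,e=np.histogram(P[m][:,2],np.arange(.0155,.045,.001));print("rim z in tool",e[h.argmax()].round(4),h.tolist())
zr=e[h.argmax()]+.0005
q=P[m&(abs(P[...,2]-zr)<.0012)];print("rim",np.percentile(q[:,0],[1,99]).round(4),np.percentile(q[:,1],[1,99]).round(4))
go(.5561,.1171,.109,23.5)
E
```

```text
clock: 7.22
position: [0.5562, 0.1164, 0.136]
orientation: [-1.726, -2.624, -0.0]
wrist_force: [0.6, 1.6, -2.8]
grip_width: 0.0218
grip_force: 41.4
clock: 7.47
position: [0.5558, 0.1163, 0.1273]
orientation: [-1.726, -2.624, 0.001]
wrist_force: [-1.0, 1.8, -2.7]
grip_width: 0.0217
grip_force: 41.4
stem face x 0.0105
rim z in tool 0.0205 [39, 40, 39, 40, 87, 310, 169, 78, 81, 81, 81, 69, 42, 36, 43, 36, 40, 44, 35, 37, 34, 45, 33, 31, 36, 30, 37, 37, 27]
rim [0.0052 0.0159] [-0.0138  0.0149]
t 7.52 d [0.0007 0.0006 0.0186] rv [-0.0013 -0.0006 -0.003 ] q [ 0.21  0.32 -0.29  0.97  0.    1.37] F [-0.7  1.1 -2.9]
```

```bash

python3 -m pendant '0.0007 0.0003 0.003 0 0 0;0 0 0.004 0 0 0;0 0 0 0 0 0'
python3 -m pendant '0 0 0.004 0 0 0;0 0 0.003 0 0 0;0 0 0 0 0 0'
python3 - <<'E'
from h import *
go(.5561,.1171,.109,23.5)
im,d,T,k=grab("wrist");Tt=pose(r.get_state());P=cloud(d,np.linalg.inv(Tt)@T,k)
m=(d>0)&(abs(P[...,1])<.017)&(P[...,0]>.013)&(P[...,0]<.018)&(P[...,2]>-.01)&(P[...,2]<.045)
h,e=np.histogram(P[m][:,2],np.arange(-.0005,.03,.0005));print("rim z in tool",e[h.argmax()].round(4),h.max())
E
```

```text
clock: 7.77
position: [0.556, 0.1166, 0.1205]
orientation: [-1.727, -2.624, 0.002]
wrist_force: [-0.2, 0.0, -2.2]
grip_width: 0.0215
grip_force: 41.4
clock: 8.02
position: [0.556, 0.1167, 0.1136]
orientation: [-1.727, -2.624, 0.001]
wrist_force: [-0.8, -0.5, -1.5]
grip_width: 0.0212
grip_force: 41.4
t 8.02 d [0.0003 0.0003 0.0046] rv [-0.0011  0.0001 -0.0033] q [ 0.21  0.33 -0.3   0.94 -0.    1.37] F [-0.8 -0.5 -1.5]
rim z in tool 0.007 99
```

```bash

python3 -m pendant '0 0 0.0025 0 0 0;0 0 0 0 0 0;0 0 0 0 0 0'
python3 -m pendant '0 0 0.002 0 0 0;0 0 0 0 0 0;0 0 0 0 0 0'
python3 - <<'E'
from h import *
go(.5561,.1171,.109,23.5)
im,d,T,k=grab("wrist");Tt=pose(r.get_state());P=cloud(d,np.linalg.inv(Tt)@T,k)
m=(d>0)&(abs(P[...,1])<.017)&(P[...,0]>.013)&(P[...,0]<.018)&(P[...,2]>-.01)&(P[...,2]<.045)
h,e=np.histogram(P[m][:,2],np.arange(-.0035,.03,.0005));print("rim z in tool",e[h.argmax()].round(4),h.max())
cv2.imwrite("pics/w6.png",cv2.resize(im[180:320,230:430,::-1],None,fx=3,fy=3))
E
```

```text
clock: 8.32
position: [0.5563, 0.1169, 0.1118]
orientation: [-1.727, -2.624, 0.0]
wrist_force: [-0.1, 0.9, -1.9]
grip_width: 0.0214
grip_force: 41.4
clock: 8.57
position: [0.5563, 0.1169, 0.1098]
orientation: [-1.727, -2.624, 0.0]
wrist_force: [0.7, 0.5, -1.4]
grip_width: 0.0217
grip_force: 41.4
t 8.57 d [ 0.0002 -0.0001  0.0008] rv [-0.0002  0.     -0.0031] q [ 0.21  0.33 -0.31  0.93 -0.    1.37] F [ 0.7  0.5 -1.4]
rim z in tool 0.003 118
```

View pics/w6.png

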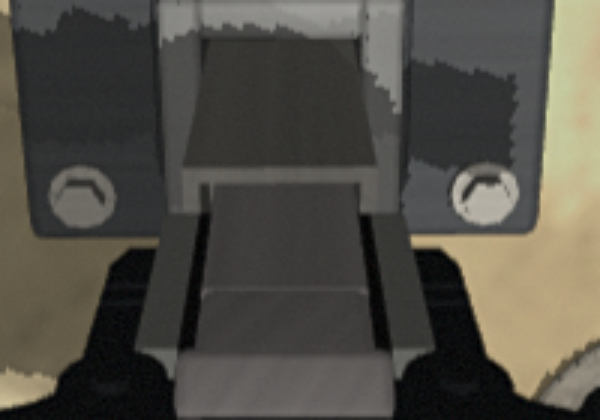

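The tips are just above the rim (crop row about 215), the stem is centred in the bore, and no load shows. About 1.3 mm more, then open slightly and check.

```bash

python3 -m pendant '0 0 0.0013 0 0 0;0 0 0 0 0 0;0 0 0 0 0 0'
python3 -m pendant '0 0 0 0 0 0;0 0 0 0 0 0;0 0 0 0 0 0;0 0 0 0 0 0' 0.05
python3 - <<'E'
from h import *
im,d,T,k=grab("wrist");Tt=pose(r.get_state());P=cloud(d,np.linalg.inv(Tt)@T,k);W=cloud(d,T,k)
m=(d>0)&(abs(P[...,1])<.0185)&(abs(P[...,0])<.02)&(P[...,2]>-.06)&(P[...,2]<.012)
for z in np.arange(-.056,.012,.004):
    q=P[m&(abs(P[...,2]-z)<.002)]
    if len(q)>10: print(z.round(3),len(q),np.percentile(q[:,1],[1,99]).round(4),np.percentile(q[:,0],[1,50,99]).round(4))
go(.5561,.1171,.109,23.5)
cv2.imwrite("pics/w7.png",cv2.resize(im[180:380,200:460,::-1],None,fx=2.5,fy=2.5))
E
```

```text
clock: 8.87
position: [0.5563, 0.117, 0.1085]
orientation: [-1.727, -2.624, 0.0]
wrist_force: [-0.2, 0.2, -2.2]
grip_width: 0.0216
grip_force: 41.4
clock: 9.2
position: [0.5568, 0.117, 0.109]
orientation: [1.726, 2.624, 0.001]
wrist_force: [-0.4, 0.3, -0.1]
grip_width: 0.0498
grip_force: 0.0
-0.056 1313 [-0.0105  0.0102] [0.0114 0.0159 0.0188]
-0.052 1925 [-0.0107  0.0105] [-0.0124  0.0081  0.02  ]
-0.048 1315 [-0.0106  0.0104] [-0.0105 -0.0066  0.0192]
-0.044 1141 [-0.0106  0.0103] [-0.0064 -0.0028  0.0025]
-0.04 47 [-0.011   0.0107] [-0.0065 -0.0015 -0.0011]
-0.036 174 [-0.0103  0.0099] [0.0095 0.0102 0.0111]
-0.032 361 [-0.0109  0.0104] [0.0086 0.0103 0.011 ]
-0.028 343 [-0.0109  0.0104] [0.0088 0.0102 0.011 ]
-0.024 325 [-0.0112  0.0104] [0.0085 0.0102 0.011 ]
-0.02 305 [-0.011   0.0103] [0.0094 0.0103 0.011 ]
-0.016 272 [-0.011   0.0102] [0.0095 0.0103 0.011 ]
-0.012 252 [-0.0111  0.0103] [0.0096 0.0103 0.011 ]
-0.008 224 [-0.0114  0.0101] [0.0094 0.0104 0.0109]
-0.004 246 [-0.013   0.0119] [0.0009 0.0103 0.011 ]
-0.0 425 [-0.015   0.0139] [-0.0107  0.0105  0.0153]
0.004 913 [-0.0151  0.0141] [-0.0115  0.011   0.0155]
0.008 308 [-0.0146  0.0135] [0.0024 0.015  0.0156]
t 9.25 d [ 0.0003 -0.0005 -0.0001] rv [ 0.0006  0.0001 -0.0031] q [ 0.21  0.33 -0.31  0.93  0.    1.37] F [-0.5  1.  -0.4]
```

View pics/w7.png

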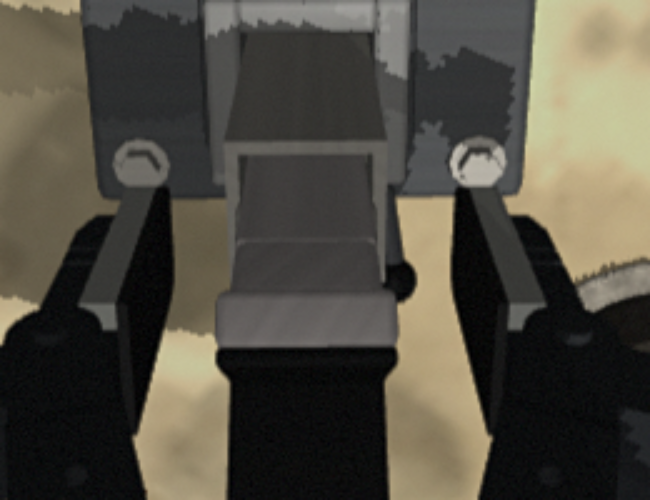

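The buttons stay under the wall: the stem stands upright in the tube (crop 308,200) with no bulge out at the sides. Now regrip at the head.

```bash

python3 -m pendant '0 0 -0.012 0 0 0;0 0 -0.015 0 0 0;0 0 -0.008 0 0 0;0 0 0 0 0 0;0 0 0 0 0 0'
python3 -m pendant '0 0 0 0 0 0;0 0 0 0 0 0;0 0 0 0 0 0;0 0 0 0 0 0;0 0 0 0 0 0' 0.0 30
python3 -m pendant '0 0 0.002 0 0 0;0 0 0 0 0 0'
python3 -m pendant '0 0 0.002 0 0 0;0 0 0 0 0 0'
```

```text
clock: 9.67
position: [0.5569, 0.1171, 0.144]
orientation: [1.726, 2.624, 0.002]
wrist_force: [-0.6, 0.6, -0.4]
grip_width: 0.0498
grip_force: 0.0
clock: 10.08
position: [0.5557, 0.1169, 0.1427]
orientation: [-1.726, -2.624, 0.002]
wrist_force: [0.4, 0.9, -4.0]
grip_width: 0.0213
grip_force: 33.5
clock: 10.25
position: [0.5561, 0.1169, 0.1412]
orientation: [-1.726, -2.624, 0.001]
wrist_force: [0.5, 1.3, -2.6]
grip_width: 0.021
grip_force: 33.8
clock: 10.42
position: [0.5565, 0.1169, 0.1396]
orientation: [1.726, 2.624, 0.0]
wrist_force: [-0.8, 0.8, -0.4]
grip_width: 0.0209
grip_force: 34.1
```

```bash

python3 -m pendant '0 0 0.002 0 0 0;0 0 0.002 0 0 0;0 0 0 0 0 0'
python3 -m pendant '0 0 0.002 0 0 0;0 0 0.002 0 0 0;0 0 0 0 0 0'
python3 -m pendant '0 0 0.002 0 0 0;0 0 0.002 0 0 0;0 0 0 0 0 0'
python3 - <<'E'
from h import *
go(.5561,.1171,.1175,23.5)
im,d,T,k=grab("wrist");Tt=pose(r.get_state());P=cloud(d,np.linalg.inv(Tt)@T,k)
m=(d>0)&(abs(P[...,1])<.017)&(P[...,0]>.0135)&(P[...,0]<.018)&(P[...,2]>0)&(P[...,2]<.045)
h,e=np.histogram(P[m][:,2],np.arange(0,.045,.0005));print("rim z in tool",e[h.argmax()].round(4),h.max())
m=(d>0)&(abs(P[...,1])<.009)&(abs(P[...,0]-.0105)<.004)&(P[...,2]>-.06)&(P[...,2]<-.001);print("stem/head front z range",np.percentile(P[m][:,2],[1,50,99]).round(4))
E
```

```text
clock: 10.67
position: [0.5564, 0.1169, 0.1355]
orientation: [1.727, 2.624, 0.0]
wrist_force: [-0.1, -0.9, 1.6]
grip_width: 0.0209
grip_force: 34.2
clock: 10.92
position: [0.5563, 0.1169, 0.1312]
orientation: [-1.727, -2.624, 0.0]
wrist_force: [-0.4, 0.1, 0.9]
grip_width: 0.021
grip_force: 34.2
clock: 11.17
position: [0.5562, 0.1169, 0.1271]
orientation: [-1.726, -2.624, 0.001]
wrist_force: [-0.0, 0.5, 0.4]
grip_width: 0.021
grip_force: 34.1
t 11.17 d [ 0.0002 -0.      0.0096] rv [-0.0005 -0.0001 -0.0031] q [ 0.21  0.32 -0.29  0.97 -0.    1.37] F [-0.   0.5  0.4]
rim z in tool 0.0205 63
stem/head front z range [-0.0234 -0.0198 -0.0155]
```

```bash

python3 -m pendant '0 0 0.002 0 0 0;0 0 0.002 0 0 0;0 0 0 0 0 0'
python3 -m pendant '0 0 0.002 0 0 0;0 0 0 0 0 0'
python3 -m pendant '0 0 0.0015 0 0 0;0 0 0 0 0 0'
python3 -m pendant '0 0 0.001 0 0 0;0 0 0 0 0 0'
python3 - <<'E'
from h import *
go(.5561,.1171,.1175,23.5)
im,d,T,k=grab("wrist");Tt=pose(r.get_state());P=cloud(d,np.linalg.inv(Tt)@T,k)
m=(d>0)&(abs(P[...,1])<.017)&(P[...,0]>.0135)&(P[...,0]<.018)&(P[...,2]>0)&(P[...,2]<.045)
h,e=np.histogram(P[m][:,2],np.arange(0,.045,.0005));print("rim z in tool",e[h.argmax()].round(4),h.max())
im,d,T,k=grab("side");W=cloud(d,T,k);m=(np.hypot(W[...,0]-.5561,W[...,1]-.1171)<.03)&(W[...,2]>.055)
print("side head top",np.percentile(W[m][:,2],[90,98,100]).round(4)) 
E
```

```text
clock: 11.47
position: [0.5563, 0.1169, 0.1232]
orientation: [-1.727, -2.624, 0.0]
wrist_force: [-0.5, 0.2, -0.7]
grip_width: 0.0213
grip_force: 34.1
clock: 11.63
position: [0.5563, 0.1169, 0.1212]
orientation: [-1.727, -2.624, 0.0]
wrist_force: [-0.8, 0.2, 0.8]
grip_width: 0.0211
grip_force: 34.1
clock: 11.8
position: [0.5563, 0.1169, 0.1198]
orientation: [-1.727, -2.624, 0.0]
wrist_force: [-0.1, 0.1, 1.5]
grip_width: 0.0206
grip_force: 34.2
clock: 11.97
position: [0.5564, 0.117, 0.1189]
orientation: [-1.727, -2.624, 0.0]
wrist_force: [-0.9, 0.9, 0.9]
grip_width: 0.0214
grip_force: 34.2
t 11.97 d [ 0.0002 -0.0002  0.0014] rv [-0.0001 -0.0001 -0.0032] q [ 0.21  0.32 -0.3   0.95  0.    1.37] F [-0.9  0.9  0.9]
rim z in tool 0.0125 72
side head top [0.2965 0.417  0.4236]
```

```bash

python3 -m pendant '0 0 0.0012 0 0 0;0 0 0 0 0 0'
python3 -m pendant '0 0 0.001 0 0 0;0 0 0 0 0 0'
python3 -m pendant '0 0 0.001 0 0 0;0 0 0 0 0 0'
python3 -m pendant '0 0 0.0005 0 0 0;0 0 0 0 0 0;0 0 0 0 0 0'
python3 - <<'E'
from h import *
go(.5561,.1171,.1175,23.5)
im,d,T,k=grab("wrist");Tt=pose(r.get_state());P=cloud(d,np.linalg.inv(Tt)@T,k)
m=(d>0)&(abs(P[...,1])<.017)&(P[...,0]>.0135)&(P[...,0]<.018)&(P[...,2]>0)&(P[...,2]<.045)
h,e=np.histogram(P[m][:,2],np.arange(0,.045,.0005));print("rim z in tool",e[h.argmax()].round(4),h.max())
E
```

```text
clock: 12.23
position: [0.5564, 0.117, 0.1178]
orientation: [-1.727, -2.624, 0.0]
wrist_force: [-0.3, 0.1, 1.9]
grip_width: 0.0209
grip_force: 34.2
clock: 12.4
position: [0.5563, 0.1169, 0.1167]
orientation: [-1.727, -2.624, 0.0]
wrist_force: [-0.3, 0.2, 1.4]
grip_width: 0.0211
grip_force: 34.2
clock: 12.57
position: [0.5562, 0.117, 0.1155]
orientation: [-1.726, -2.624, 0.0]
wrist_force: [2.5, 1.6, -4.7]
grip_width: 0.0211
grip_force: 33.4
clock: 12.82
position: [0.5559, 0.1168, 0.1148]
orientation: [-1.726, -2.624, 0.001]
wrist_force: [0.1, -0.1, -3.7]
grip_width: 0.0212
grip_force: 33.6
t 12.82 d [ 0.0002  0.0003 -0.0027] rv [-0.0012 -0.0001 -0.0032] q [ 0.21  0.33 -0.3   0.94 -0.    1.37] F [ 0.1 -0.1 -3.7]
rim z in tool 0.008 78
```

The force dropped from +1.4 to -4.7 N within one 1 mm step, which is the click. I'll release, back off and look.

```bash

python3 -m pendant '0 0 0 0 0 0;0 0 0 0 0 0;0 0 0 0 0 0;0 0 0 0 0 0' 0.06
python3 -m pendant '0 0 -0.02 0 0 0;0 0 -0.035 0 0 0;0 0 -0.035 0 0 0;0 0 -0.02 0 0 0;0 0 0 0 0 0'
python3 -m pendant '-0.03 0 -0.01 0 0 0;-0.03 0 -0.01 0 0 0;-0.02 0 0 0 0 0;0 0 0 0 0 0'
python3 - <<'E'
from h import *
im,d,T,k=grab("wrist");W=cloud(d,T,k)
c,s=np.cos(np.radians(23.5)),np.sin(np.radians(23.5))
A=(W-[.5561,.1171,0])@np.array([[c,-s,0],[s,c,0],[0,0,1]]) # stand axes
m=(d>0)&(abs(A[...,0])<.03)&(abs(A[...,1])<.03)&(A[...,2]>.056)
for z in np.arange(.058,.146,.003):
    q=A[m&(abs(A[...,2]-z)<.0015)]
    if len(q)>10: print(z.round(3),len(q),np.percentile(q[:,0],[1,99]).round(4),np.percentile(q[:,1],[1,99]).round(4))
pix=np.argwhere(m);a,b=pix.min(0)-12;e,f=pix.max(0)+12
w=cv2.resize(im[a:e,b:f,::-1],None,fx=4,fy=4)[:560,:400]
im2,_,_,_=grab("side");sd=cv2.resize(im2[130:215,275:360,::-1],(400,400),interpolation=2)
o=np.zeros((max(w.shape[0],400),w.shape[1]+400,3),np.uint8);o[:w.shape[0],:w.shape[1]]=w;o[:400,w.shape[1]:]=sd
cv2.imwrite("pics/end.png",o);print(o.shape)
E
```

```text
clock: 13.2
position: [0.5568, 0.1169, 0.1158]
orientation: [1.726, 2.624, 0.001]
wrist_force: [0.4, -0.1, 1.0]
grip_width: 0.0597
grip_force: 0.0
clock: 13.62
position: [0.5594, 0.1175, 0.2311]
orientation: [1.723, 2.619, 0.01]
wrist_force: [0.7, 0.7, 0.2]
grip_width: 0.0602
grip_force: 0.0
clock: 13.95
position: [0.5896, 0.0403, 0.2454]
orientation: [1.73, 2.62, -0.001]
wrist_force: [0.4, -0.2, 0.7]
grip_width: 0.0602
grip_force: 0.0
0.106 286 [-0.0145  0.0147] [-0.0143  0.0143]
0.109 22 [-0.0142  0.0145] [-0.0135  0.0142]
0.118 18 [-0.0109  0.011 ] [-0.0033  0.0055]
0.121 226 [-0.0103  0.011 ] [-0.0043  0.0063]
0.124 283 [-0.0103  0.0109] [-0.0047  0.0081]
0.127 314 [-0.0106  0.0101] [-0.0084  0.0224]
0.13 490 [-0.0105  0.0107] [-0.0193  0.0217]
0.133 507 [-0.0102  0.0106] [-0.0183  0.0197]
0.136 175 [-0.01    0.0105] [-0.0155  0.0176]
(400, 652, 3)
```

View pics/end.png

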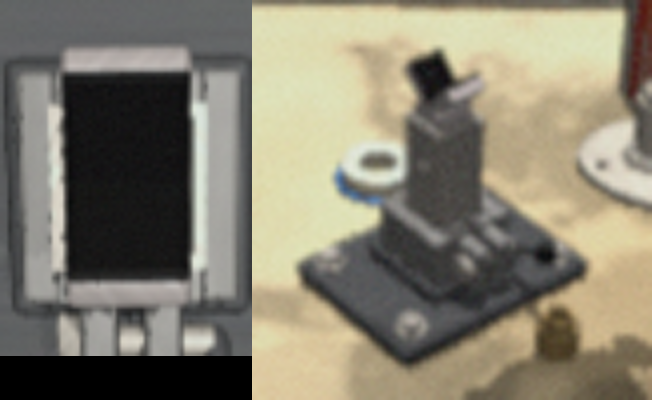

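The rest stands upright and centred, with its head top at about 136.5 mm. That puts the foot about 66 mm below the rim, which is exactly home, and the -x button shows in its hole at (425,165). Handing in.

```bash
python3 -c "
from cell import r
print(r.close_job())"
```

```text
the job is handed in; nothing more can be done
None
```

I fitted the V rest into the stand and handed the job in: a force drop marked the click, its foot measures about 66 mm below the rim, and the -x button shows in its hole. I did not see the +x button, the flat rest was never touched, and the result has not been reported to me.

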